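# Hang the ring hanger on the drip rail

## Task

The rinsed rings have to drain. Pick up the roller hanger (the longer of the two steel ring holders, open below, with a flat bar grip) by its black grip, set it astride the high half of the sloped rail, and let go so that it rolls down by itself and comes to rest against the stop plate, sitting straight on the rail. Do not guide or push it down the lower half of the rail, and leave the other holder (short, closed below, round knob) where it stands.

Things in the scene. Friction and masses are not known exactly. Their poses are not given: they have to be found in the camera images.
- hanger_mid (a point): Centre of the roller hanger, 53 mm up its 106 mm: steel upside-down U, 70 mm long (x), 50 wide (y; feet 72), ends alike. Gap between walls 42 in y, open below and at both ends; walls reach 53 below this point. Two free rollers at x = -22, +22, undersides 10 below. Black grip block on the roof: 40 long in x, 14 thick in y, 15 to 53 above this point. Close on it along y. About 0.3 kg.
- rail_load (a point): Mid-line of the rail's flat top, 80 mm from its high end: a good place to set the hanger. Axes: x downhill along the rail (8 degrees below level), y across, z square to the top. Fixed aluminium bar 360 mm long, 20 wide, 25 deep, top 110 to 160 mm over the bench, open from above and on both sides; two posts below, no wider than the bar, let the hanger pass.
- rail_stop (a point): Mid-line of the rail's top at the face of the stop plate (50 mm wide, 50 tall) near the low end, 250 mm downhill of rail_load; same axes. Resting against it, the hanger's centre is 35 mm uphill of this point and 10 mm above the rail's top. Let go on the high half, the hanger starts by itself and arrives within about 2 s.
- stand_mid (a point): Centre of the other holder, half-way up (104 mm tall): plain steel ring stand without rollers, 44 mm long (x), 64 mm wide (y), with a closed base plate and a round black knob, 28 mm across, on top. To be left alone.
Things that resemble listed ones, but are neither listed nor needed, are in the scene too. Leave any blue, green or turquoise look-alike of the part that bears hanger_mid alone.

How it is judged (in metres and radians):
On the way:
1. the hanger sits astride the high half of the rail, its centre 150 to 320 mm uphill of the stop (x of hanger_mid in the frame of rail_stop between -0.32 and -0.15 m and y of hanger_mid in the frame of rail_stop between -0.02 and 0.02 m and z of hanger_mid in the frame of rail_stop between 0 and 0.024 m and angle between the x axis of hanger_mid and the x axis of rail_stop, either way round below 0.35 rad and contact force between hanger and rail above 0.2 N).
At the end, for the whole second after the job is handed in: The hanger is at rest astride the rail against the stop: its centre at most 50 mm from the stop's face and 20 mm from the rail's middle line, rollers down on the rail, within 20 degrees of the rail's direction and 11 degrees of square to its top; the other holder within 30 mm of its start (x of hanger_mid in the frame of rail_stop between -0.05 and -0.015 m and y of hanger_mid in the frame of rail_stop between -0.02 and 0.02 m and z of hanger_mid in the frame of rail_stop between 0 and 0.022 m and angle between the x axis of hanger_mid and the x axis of rail_stop, either way round below 0.35 rad and angle between the z axis of hanger_mid and the z axis of rail_stop, either way round below 0.2 rad and linear speed of hanger below 0.02 m/s and distance of stand_mid from where it was at the start of the episode below 0.03 m); the robot touches nothing.
It fails at once if the robot touches the hanger while it is on the lower part of the rail (centre less than 120 mm from the stop) (x of hanger_mid in the frame of rail_stop between -0.12 and 0 m and y of hanger_mid in the frame of rail_stop between -0.025 and 0.025 m and z of hanger_mid in the frame of rail_stop between -0.01 and 0.03 m and contact force between any of the fingers, the arm and hanger above 0.5 N).
It fails at once if the other holder is moved more than 30 mm (distance of stand_mid from where it was at the start of the episode above 0.03 m).
It also fails if it takes over 35 s, if anything falls off the work surface, if the arm or the gripper's body presses on something with over 40 N, if the wrist force passes 120 N, or if a joint passes its speed limit or range.

## Robot

A 6-joint arm with a two-finger parallel gripper is mounted at the origin on the work surface. World frame = base frame: x ahead of the robot, y to its left, z up, the work surface at z = 0. Lengths are in mm, angles in rad, forces in N, time in s.
With the tool pointing down it reaches from about 275 to 750 mm from the base axis. Payload 10.2 kg.
Tool frame: the origin (TCP) lies between the finger pads; the fingertips stand 19 mm ahead of it and the grasp point (between the pads) is the TCP; x points along the fingers, y is the direction in which the jaws open and shut, and the axes are right-handed (so a half turn about x gives the same grasp; the last joint's range is limited). The gripper opens to 88 mm and grips with 3 to 60 N. Pads are 18 mm wide; open, the fingers measure 123 mm over their backs; the gripper's body (75 mm by 187 mm) begins 45 mm behind the grasp point.
Start: joints at [-1.512, 0.313, 1.498, -0, 1.331, -0.223], TCP at [145.982, -504.302, 257.72] pointing down, gripper open.
Joint ranges: [-2.94, 2.94], [-0.97, 2.17], [0.19, 2.56], [-1.23, 4.37], [0.02, 3.11], [-2.88, 2.88]. Speed limits (rad/s): [2.39, 2.39, 3.01, 3.14, 3.14, 3.14].

## Interface

Orientations are given as a unit quaternion [x, y, z, w].
In Python, from workcell import * gives the robot as it stands.
- The arm moves only by the shell command python3 -m inch 'ROWS' [FORCE]. ROWS is JSON, a list of rows, each a list of 5 numbers: the gripper command: -1 is fully open, 1 is shut, values between are in proportion, then the shift along the tool's x, y, z in mm, then the turn about the tool's x in degrees. A call has 1 to 10 rows; each row is the pose to reach, as a shift and turn from the pose commanded when the call began, along the tool's axes at that moment; what a row does not reach only later rows make up. A row lasts 1/8 s, in which the tool goes at most 62.5 mm and 10.7 degrees, less where a joint would pass 70% of its speed; a pose out of reach is approached as far as the arm can. A call with a gripper value outside its range is refused whole. The fingers move at their own pace and stop on an object; FORCE is the grip in N (left out, the last holds). Time passes only in rows, so rows that repeat a pose let the fingers close. It gives the time, the measured TCP pose, the force and the opening at its end, in the units of the state.
- sense(): the state, without advancing time (a new reading comes with each control period).
- camera(name): name is "scene" or "top" or "wrist"; returns a dict with "frame" (400x640x3 uint8, red, green, blue), "depth" (400x640 float32, mm along the optical axis (not along the pixel's ray), 0 where there is no reading), "K" (3x3 intrinsics, pixels), "T" (4x4, takes a point from camera to world coordinates). Camera axes: x right, y down, z forward; pixel columns grow to the right and rows downward; lengths in mm; the calibration is good to about 2 mm. A picture is of the moment at which its call begins.
- finish_job(): hands the job in, once; it reports no verdict.
The state is a dict: "time_s": time; "joint_positions": joint angles; "joint_vel": joint speeds; "joint_efforts": joint torques, N m; "tcp_pos": TCP position; "tool_rot": TCP orientation; "ft_force": force on the tool from outside, world axes, zero at the start; "moment": the same for the moment, N m; "finger_gap": finger opening in mm.
Only numpy, scipy, OpenCV 4.12 (cv2) and the standard library are available. Lean on these libraries where they do the work, as an engineer would, in place of code of your own. Each camera call takes 0.05 s, during which the arm holds its last target.

## Working session

There is one attempt and no reset: what is moved stays moved. The work goes in short steps, Python scripts to look and compute and a shell command to move; the robot and the scene stay as the last step left them, time stands still between calls to the robot, and variables do not carry over. Pictures are saved under pics/ and viewed, and the job is handed in when it is done.

```bash
mkdir -p pics; ls
python3 - <<'E'
from workcell import *
import cv2,numpy as np
s=sense()
print({k:np.round(v,3).tolist() for k,v in s.items()})
for n in ["scene","top","wrist"]:
    c=camera(n); cv2.imwrite(f"pics/{n}0.png",c["frame"][:,:,::-1]); np.savez(f"pics/{n}0.npz",**c)
    print(n,np.round(c["K"],1).tolist(),np.round(c["T"],3).tolist())
E
```

```text
pics
{'time_s': 0.0, 'joint_positions': [-1.512, 0.313, 1.498, -0.0, 1.331, -0.223], 'joint_vel': [-0.002, 0.001, 0.001, 0.001, -0.001, 0.003], 'joint_efforts': [0.001, -40.221, -25.226, 0.07, 0.035, -0.0], 'tcp_pos': [145.952, -504.072, 257.184], 'tool_rot': [0.7, 0.1, -0.7, 0.099], 'ft_force': [0.19, -0.064, 0.177], 'moment': [-0.01, -0.039, 0.025], 'finger_gap': 88.095}
scene [[465.8, 0.0, 325.3], [0.0, 465.8, 202.0], [0.0, 0.0, 1.0]] [[-0.856, 0.426, -0.294, 799.899], [0.517, 0.705, -0.485, 409.58], [0.001, -0.567, -0.824, 943.855], [0.0, 0.0, 0.0, 1.0]]
top [[449.9, 0.0, 324.4], [0.0, 449.9, 194.4], [0.0, 0.0, 1.0]] [[-0.022, -0.982, 0.187, 372.675], [-1.0, 0.017, -0.026, -60.107], [0.022, -0.187, -0.982, 879.96], [0.0, 0.0, 0.0, 1.0]]
wrist [[313.6, 0.0, 322.1], [0.0, 313.6, 202.6], [0.0, 0.0, 1.0]] [[0.278, -0.915, -0.293, 221.926], [-0.961, -0.265, -0.084, -481.989], [-0.001, 0.305, -0.952, 384.189], [0.0, 0.0, 0.0, 1.0]]
```

View pics/scene0.png

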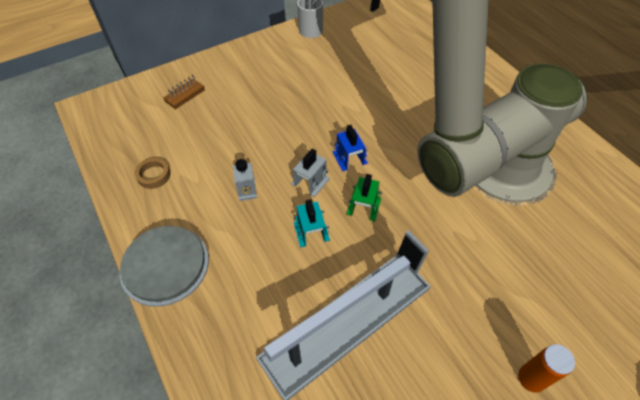

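View pics/top0.png

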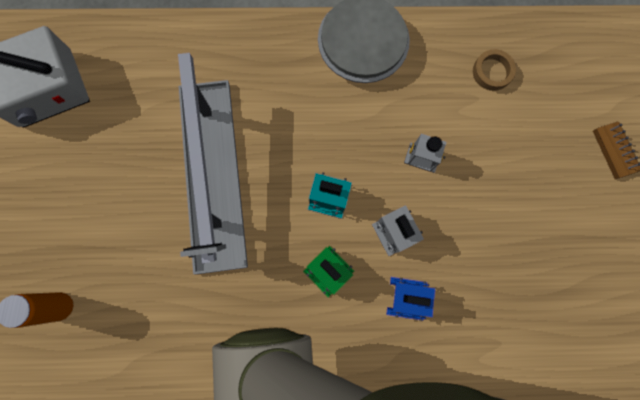

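View pics/wrist0.png

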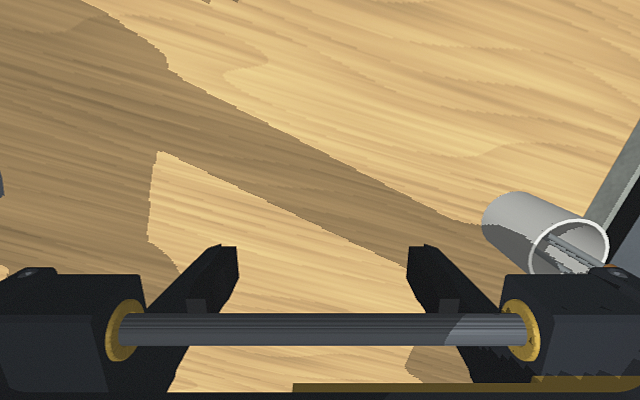

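Top view: the steel roller hanger with its bar grip is at (400,230), and the steel stand with the round knob is at (427,152). The teal (330,193), green (330,270) and blue (412,298) holders are look-alikes. The rail runs from its high end (186,57) to the stop plate (203,250). I'll confirm with an enlarged crop and measure.

```bash
cat > h.py <<'E'
import numpy as np,cv2
def load(n): return dict(np.load(n))
def cloud(c):
    v,u=np.mgrid[0:400,0:640]; d=c["depth"]; K=c["K"]
    P=np.stack([(u-K[0,2])/K[0,0]*d,(v-K[1,2])/K[1,1]*d,d],-1)
    return P@c["T"][:3,:3].T+c["T"][:3,3]
E
python3 - <<'E'
from h import *
a=load("pics/top0.npz");b=load("pics/scene0.npz")
A=cv2.resize(a["frame"][120:330,290:480],None,fx=2.1,fy=2.1,interpolation=2); B=cv2.resize(b["frame"][115:255,220:400],None,fx=2.2,fy=441/140,interpolation=2)
cv2.imwrite("pics/crop.png",np.hstack([A,cv2.resize(B,(396,A.shape[0]))])[:,:,::-1])
for nm,c,(r0,r1,c0,c1) in (("top",a,(195,265,365,430)),("scene",b,(140,200,285,330))):
    P=cloud(c); f=c["frame"].astype(int); z=P[...,2]
    box=np.zeros(z.shape,bool); box[r0:r1,c0:c1]=1
    m=box&(f.max(-1)<60)&(z>70)
    Q=P[m]; print(nm,m.sum(),"z pct",np.percentile(Q[:,2],[5,50,95]).round(1),"mean",Q.mean(0).round(1))
    t=m&(z>100); Q=P[t]; print(len(Q))
    if len(Q)>8:
        r=cv2.minAreaRect(Q[:,:2].astype(np.float32)); print("grip top rect",r)
    m=box&(z>59)&(z<75)&(f.max(-1)>=60); Q=P[m]; print("roof",m.sum(),np.percentile(Q[:,2],[5,50,95]),cv2.minAreaRect(Q[:,:2].astype(np.float32)))
# rail (top view)
P=cloud(a);z=P[...,2];box=np.zeros(z.shape,bool);box[50:275,170:260]=1
m=box&(z>95)&(z<175)
Q=P[m]
# plane fit, robust
for i in range(15):
    X=np.c_[Q[:,:2],np.ones(len(Q))];w=np.linalg.lstsq(X,Q[:,2],rcond=None)[0]; r=Q[:,2]-X@w; Q=Q[abs(r)<max(3,1.5*r.std())]
print("rail n",len(Q),"slope deg",np.degrees(np.arctan(np.hypot(*w[:2]))),"dir downhill",-w[:2],"res",r.std(),"zr",Q[:,2].min(),Q[:,2].max())
print(cv2.minAreaRect(Q[:,:2].astype(np.float32)),w)
q=Q[:,:2];mu=q.mean(0);d=np.linalg.svd(q-mu,full_matrices=False)[2][0]; print(mu,d,np.percentile((q-mu)@d,[0,1,99,100]))
E
```

```text
top 251 z pct [ 80.  105.8 108.3] mean [ 461.  -218.9  104.5]
182
grip top rect ((424.8910827636719, -141.15113830566406), (37.70357131958008, 191.06748962402344), 25.068103790283203)
roof 824 [65.74975906 68.5173927  71.02085119] ((462.82037353515625, -221.42514038085938), (69.58485412597656, 50.81891632080078), 25.425018310546875)
scene 170 z pct [ 76.6  97.8 108.7] mean [ 467.7 -211.5  100.8]
77
grip top rect ((634.0919799804688, 85.31425476074219), (727.8419189453125, 28.398225784301758), 60.6834716796875)
roof 358 [62.75763226 69.21436213 72.62612658] ((461.4355773925781, -220.8570556640625), (73.10763549804688, 52.014801025390625), 25.147275924682617)
rail n 2367 slope deg 8.037715255413872 dir downhill [-0.13899405 -0.02493041] res 1.20135485968437 zr 108.67914148023146 162.39766724586525
((583.3713989257812, 142.82830810546875), (356.5886535644531, 48.14484786987305), 9.394359588623047) [1.38994054e-01 2.49304130e-02 5.11205780e+01]
[588.54841701 138.76425131] [-0.99378667 -0.11130168] [-173.58436906 -170.22328276  179.74364789  182.99454148]
```

View pics/crop.png

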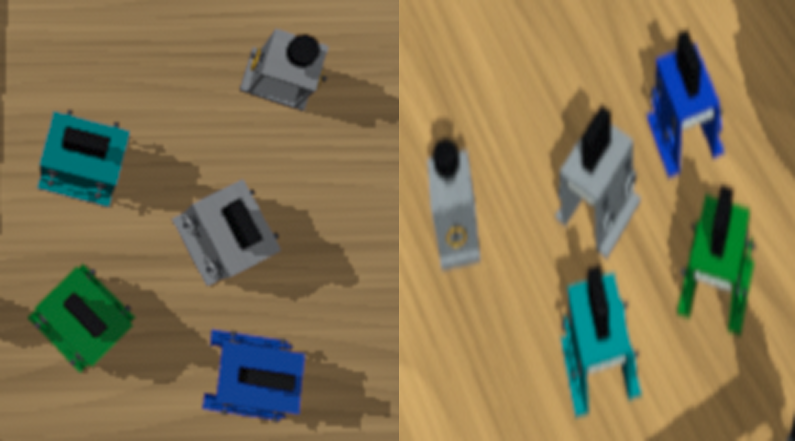

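Crop: the grey U at (228,232) on the left and (598,180) on the right has a flat bar grip, two rollers and is open below, so it is the hanger. The grey one with a round knob and closed base is the stand. Next, the rail mid-line and stop face.

Run:
```python
from h import *
w=np.array([1.38994054e-01,2.49304130e-02,5.11205780e+01])
for nm,bx in (("top",(50,275,170,260)),("scene",(225,375,255,435))):
    c=load(f"pics/{nm}0.npz");P=cloud(c);box=np.zeros(P.shape[:2],bool);box[bx[0]:bx[1],bx[2]:bx[3]]=1
    r=P[...,2]-(P[...,:2]@w[:2]+w[2])
    n=np.array([-w[0],-w[1],1]);
    Q=P[box&(abs(r)<4)&(P[...,2]>100)]; 
    d=np.array([-np.cos(np.radians(9.4)),-np.sin(np.radians(9.4))]);
    for it in range(4):
        y=np.array([-d[1],d[0]]); o=np.array([588.,140.])
        s=(Q[:,:2]-o)@d; t=(Q[:,:2]-o)@y
        S=[];T=[];W=[]
        for k in np.arange(-150,110,20):
            tt=t[(s>=k)&(s<k+20)]
            if len(tt)>10: lo,hi=np.percentile(tt,[2,98]);S.append(k+10);T.append((lo+hi)/2);W.append(hi-lo)
        p=np.polyfit(S,T,1); d=d+p[0]*y; d/=np.linalg.norm(d)
    p=np.polyfit(S,T,1)
    near=(abs(t-p[1])<12)
    print(nm,"dir deg",np.degrees(np.arctan2(-d[1],-d[0])),"mid off",p[1],"pt",o+p[1]*y,"W",np.round(W,1),"T",np.round(T,1),"s range",s[near].min(),s[near].max(),np.percentile(s[near],[1,99]))
    X=np.c_[Q[near][:,:2],np.ones(near.sum())];print("plane",np.linalg.lstsq(X,Q[near][:,2],rcond=None)[0])
    G=P[box&(r>10)&(r<60)]; sg=(G[:,:2]-o)@d; tg=(G[:,:2]-o)@y; k=abs(tg-p[1])<35
    print("stop",k.sum(),np.percentile(sg[k],[2,10,25,50,75,98]).round(1),"t",np.percentile(tg[k],[2,98]),"z",np.percentile(G[k][:,2],[2,98]))
```

```text
top dir deg 6.360136435360159 mid off 1.3595791589554487 pt [588.15061077 138.64878873] W [19.2 19.5 20.  19.3 19.3 19.6 19.6 19.3 19.6 19.4 19.7 19.5 19.9] T [1.5 1.2 1.3 1.5 1.3 1.2 1.3 1.3 1.3 1.5 1.4 1.3 1.4] s range -173.98741733852887 182.5864133111196 [-170.39972546  179.32813627]
plane [1.39456939e-01 2.32870723e-02 5.10901313e+01]
stop 361 [155.9 159.8 162.2 166.3 170.  174.3] t [-24.68205215  29.25165956] z [127.7530127  172.10912294]
scene dir deg 6.262141710952284 mid off 0.37745307229839486 pt [588.04117165 139.6247991 ] W [19.9 20.  19.9 19.8 19.7 19.9 19.7 20.1 19.6 19.9 19.4 19.4 20.1] T [0.3 0.4 0.4 0.3 0.6 0.3 0.3 0.5 0.5 0.5 0.1 0.1 0.6] s range -174.05179116740518 155.5525912814085 [-171.44711608  152.86680409]
plane [ 1.42772479e-01 -1.23060514e-02  5.47348863e+01]
stop 562 [154.9 156.2 157.8 160.4 165.4 173.2] t [-27.22749307  26.75037562] z [125.70015081 171.96021197]
```

Both views agree: rail direction is 6.3°, width 20, and stop face about 250 mm downhill of the load point, matching the description. Now I'll work out the moves in tool axes.

```bash
cat > plan.py <<'E'
from workcell import *
from h import *
from scipy.spatial.transform import Rotation as R
def go(target,yaw_y):   # yaw_y: desired world direction (deg) of the tool y axis, mod 180
    s=sense(); M=R.from_quat(s["tool_rot"]).as_matrix(); p=np.array(s["tcp_pos"])
    cur=np.degrees(np.arctan2(M[1,1],M[0,1])); dy=(yaw_y-cur+90)%180-90
    print("t",s["time_s"],"tcp",p.round(1),"x",M[:,0].round(3),"yaw",cur.round(2),"j",np.round(s["joint_positions"],3),"F",np.round(s["ft_force"],1),"gap",s["finger_gap"])
    print("shift tool",(M.T@(np.array(target)-p)).round(1),"turn",round(-dy,2))
E
python3 - <<'E'
from plan import *
go([462,-220.5,200],115.3)
c=load("pics/top0.npz");P=cloud(c);m=(P[...,2]>15)&(P[...,2]<130);m[:,:300]=0;m[:110]=0;m[325:]=0
d=P[m][:,:2]-[462,-220.5];a=np.radians(25.3);X=d@[np.cos(a),np.sin(a)];Y=d@[-np.sin(a),np.cos(a)]
for lo,hi in ((36,50),(50,65),(65,80),(80,110)):
    k=(abs(X)<40)&(Y>lo)&(Y<hi);k2=(abs(X)<40)&(-Y>lo)&(-Y<hi);print(lo,k.sum(),k2.sum())
E
```

```text
t 0.15 tcp [ 146.  -504.1  257.3] x [-0.     0.001 -1.   ] yaw -73.85 j [-1.512  0.313  1.498  0.     1.331 -0.223] F [0.1 0.6 0.7] gap 87.93374522181534
shift tool [  57.6 -184.5 -382.4] turn -9.15
36 0 3
50 0 0
65 0 0
80 0 0
```

```bash
python3 -m inch '[[-1,0,-25,-50,0],[-1,0,-50,-103,-1],[-1,0,-76,-157,-3],[-1,0,-101,-210,-5],[-1,0,-127,-263,-7],[-1,20,-152,-315,-9],[-1,40,-177,-365,-9.15],[-1,57,-184.5,-382.4,-9.15],[-1,57,-184.5,-382.4,-9.15],[-1,57,-184.5,-382.4,-9.15]]' 20
python3 - <<'E'
from plan import *
go([462,-220.5,92],115.3)
c=camera("wrist");cv2.imwrite("pics/w1.png",c["frame"][:,:,::-1]);np.savez("pics/w1.npz",**c)
E
```

```text
time_s: 1.4
tcp_pos: [461.6, -221.5, 201.3]
tool_rot: [0.69, 0.154, -0.69, 0.155]
ft_force: [-0.4, -0.2, -0.6]
finger_gap: 88.3
t 1.4 tcp [ 461.6 -221.5  201.3] x [ 0.    -0.001 -1.   ] yaw -64.74 j [-0.676  0.336  1.62  -0.     1.185  0.454] F [-0.4 -0.2 -0.6] gap 88.32212836068808
shift tool [109.3  -0.8  -0.7] turn -0.04
```

View pics/w1.png

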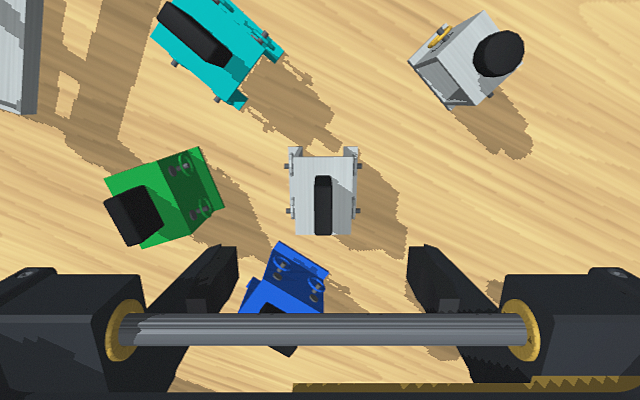

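Wrist view: the grey hanger's bar is at (323,205), parallel to the fingers' closing plane and laterally centred. I'll check its 3D position with this view.

Run:
```python
from h import *
c=load("pics/w1.npz");P=cloud(c);f=c["frame"].astype(int);z=P[...,2]
box=np.zeros(z.shape,bool);box[140:240,275:370]=1
Q=P[box&(z>100)&(z<112)&(f.max(-1)<70)];print(len(Q),cv2.minAreaRect(Q[:,:2].astype(np.float32)),Q[:,2].mean())
Q=P[box&(z>62)&(z<72)];print(len(Q),cv2.minAreaRect(Q[:,:2].astype(np.float32)),Q[:,2].mean())
T=c["T"];p=T[:3,:3].T@(np.array([461.6,-221.5,106])-T[:3,3]);q=c["K"]@p;print(q[:2]/q[2])
```

```text
885 ((463.1739807128906, -220.94488525390625), (39.391326904296875, 12.866951942443848), 25.662134170532227) 105.68628955387268
3458 ((462.8039855957031, -221.68658447265625), (70.51780700683594, 50.05781173706055), 25.497859954833984) 67.91019097988458
[322.28612338 212.80333694]
```

```bash
python3 -m inch '[[-1,50,0,-1.3,-0.3],[-1,95,0,-1.3,-0.3],[-1,109,0,-1.3,-0.3],[-1,109,0,-1.3,-0.3],[1,109,0,-1.3,-0.3],[1,109,0,-1.3,-0.3],[1,109,0,-1.3,-0.3],[1,109,0,-1.3,-0.3],[1,109,0,-1.3,-0.3],[1,109,0,-1.3,-0.3]]' 25
```

```text
time_s: 2.7
tcp_pos: [463.2, -220.2, 91.7]
tool_rot: [-0.69, -0.157, 0.69, -0.157]
ft_force: [0.4, 0.1, 0.8]
finger_gap: 30.2
```

```bash
python3 -m inch '[[1,0,0,0,0],[1,0,0,0,0],[1,0,0,0,0],[1,0,0,0,0]]' 25; python3 -m inch '[[1,-10,0,0,0],[1,-40,0,0,0],[1,-100,0,0,0],[1,-150,0,0,0],[1,-190,0,0,0],[1,-190,0,0,0],[1,-190,0,0,0]]' 25
python3 - <<'E'
from plan import *
go([676,149,282],96.3)
for n in ("wrist","top"):
    c=camera(n);cv2.imwrite(f"pics/{n}2.png",c["frame"][:,:,::-1]);np.savez(f"pics/{n}2.npz",**c)
E
```

```text
time_s: 3.2
tcp_pos: [463.1, -220.1, 91.6]
tool_rot: [-0.689, -0.157, 0.69, -0.157]
ft_force: [-0.8, -0.4, -2.2]
finger_gap: 14.0
time_s: 4.08
tcp_pos: [462.7, -219.8, 280.5]
tool_rot: [-0.689, -0.157, 0.69, -0.156]
ft_force: [0.1, -0.0, -2.9]
finger_gap: 13.6
t 4.075 tcp [ 462.7 -219.8  280.5] x [-0.002  0.001 -1.   ] yaw -64.41 j [-0.673  0.27   1.495  0.     1.379  0.452] F [ 0.1 -0.  -2.9] gap 13.606702673728812
shift tool [  -1.4 -240.5 -351.7] turn 19.29
```

View pics/wrist2.png

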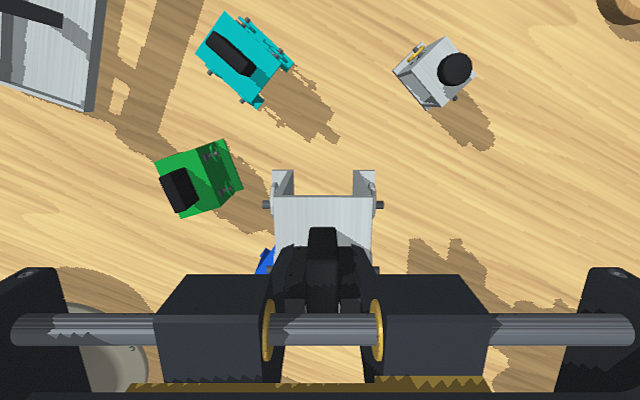

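The hanger is held level in the grip (wrist view, roof at (322,225)). Now I'll carry it over the high half.

```bash
python3 -m inch '[[1,0,-15,-22,1],[1,0,-48,-70,4],[1,0,-82,-120,7],[1,0,-116,-170,10],[1,0,-150,-220,13],[1,0,-184,-270,16],[1,0,-212,-311,18],[1,-1,-232,-340,19.3],[1,-1,-240.5,-351.7,19.3],[1,-1,-240.5,-351.7,19.3]]' 25; python3 -m inch '[[1,0,0,0,0],[1,0,0,0,0]]'
python3 - <<'E'
from plan import *
go([676,149,200],96.3)
for n in ("wrist","top"):
    c=camera(n);cv2.imwrite(f"pics/{n}3.png",c["frame"][:,:,::-1]);np.savez(f"pics/{n}3.npz",**c)
E
```

```text
time_s: 5.42
tcp_pos: [676.4, 149.4, 280.6]
tool_rot: [-0.705, -0.039, 0.707, -0.039]
ft_force: [-0.2, 0.6, -2.4]
finger_gap: 13.9
time_s: 5.68
tcp_pos: [676.3, 147.8, 282.7]
tool_rot: [-0.706, -0.038, 0.706, -0.039]
ft_force: [0.4, -0.0, -1.8]
finger_gap: 13.8
t 5.675 tcp [676.3 147.8 282.7] x [-0. -0. -1.] yaw -83.76 j [ 0.046  0.703  0.831 -0.     1.608  1.508] F [ 0.4 -0.  -1.8] gap 13.76465610896931
shift tool [82.7 -1.2  0.1] turn -0.06
```

View pics/wrist3.png

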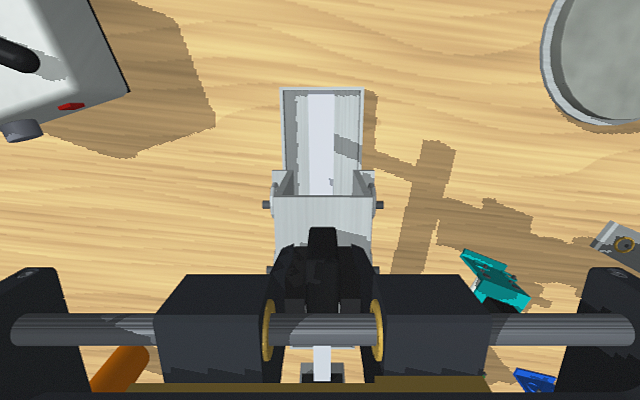

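View pics/top3.png

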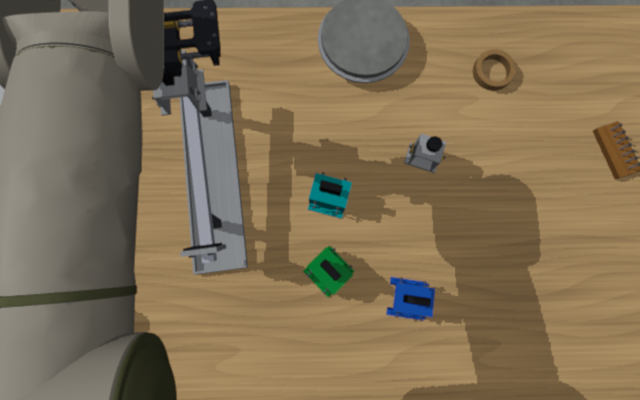

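Wrist view: the rail's bright top is at columns 305–337 ahead of the hanger (roof centre column 323), and the hanger looks centred over it. I'll quantify that before lowering.

Run:
```python
from h import *
c=load("pics/wrist3.npz");P=cloud(c);z=P[...,2]
a=np.radians(6.3);d=np.array([np.cos(a),np.sin(a)]);y=np.array([-d[1],d[0]])
o=np.array([676.3,148.8])
s=(P[...,:2]-o)@d;t=(P[...,:2]-o)@y
k=(z>145)&(z<168)&(s>40)&(s<100)&(abs(t)<40)
print("rail",k.sum())
for l in range(40,95,10):
    q=k&(s>=l)&(s<l+10)
    if q.sum()>10:print(l,np.percentile(t[q],[2,98]).round(1),np.percentile(z[q],50).round(1),s[q].max().round(1))
k=(z>250)&(z<263)&(abs(s)<60)&(abs(t)<40);k[:190]=0;k[:,:265]=0;k[:,385:]=0;k[262:]=0
q=k&(s>10);print("roof",q.sum(),z[q].mean(),s[q].max(),np.percentile(t[q],[1,50,99]))
for l in (15,22,28):
    r=q&(s>=l)&(s<l+6)
    if r.sum()>5:print(l,np.percentile(t[r],[2,98]).round(1),z[r].mean().round(1))
```

```text
rail 1559
40 [-9.6  9.8] 154.3 50.0
50 [-9.4  9.6] 155.8 59.7
60 [-9.4  9.4] 157.3 69.6
70 [-9.9  9.3] 158.7 79.8
80 [-9.8  9.8] 159.5 86.6
roof 4167 259.087586659384 34.28919918369031 [-25.63055305  -1.21341179  23.52027237]
15 [-25.1  23. ] 259.3
22 [-25.  23.] 259.3
28 [-25.2  23.1] 258.7
```

```bash
python3 -m inch '[[1,15,-1.1,0,0],[1,35,-1.1,0,0],[1,55,-1.1,0,0],[1,70,-1.1,0,0],[1,78,-1.1,0,0],[1,80,-1.1,0,0],[1,80,-1.1,0,0],[1,80,-1.1,0,0]]' 25; python3 -m inch '[[1,1,0,0,0],[1,2,0,0,0],[1,3,0,0,0],[1,3,0,0,0]]' 6
python3 - <<'E'
from plan import *
go([676,149,200],96.3)
for n in ("wrist","scene"):
    c=camera(n);cv2.imwrite(f"pics/{n}4.png",c["frame"][:,:,::-1]);np.savez(f"pics/{n}4.npz",**c)
E
```

```text
time_s: 6.78
tcp_pos: [676.5, 149.8, 203.4]
tool_rot: [0.706, 0.039, -0.706, 0.039]
ft_force: [-0.6, 0.9, -2.5]
finger_gap: 14.0
time_s: 7.28
tcp_pos: [676.3, 149.8, 199.7]
tool_rot: [0.706, 0.039, -0.706, 0.039]
ft_force: [-1.4, -0.1, -2.5]
finger_gap: 13.9
t 7.275 tcp [676.3 149.8 199.7] x [ 0.  0. -1.] yaw -83.7 j [0.049 0.739 0.98  0.    1.423 1.51 ] F [-1.4 -0.1 -2.5] gap 13.870176782837701
shift tool [-0.3  0.7  0.4] turn -0.0
```

View pics/wrist4.png

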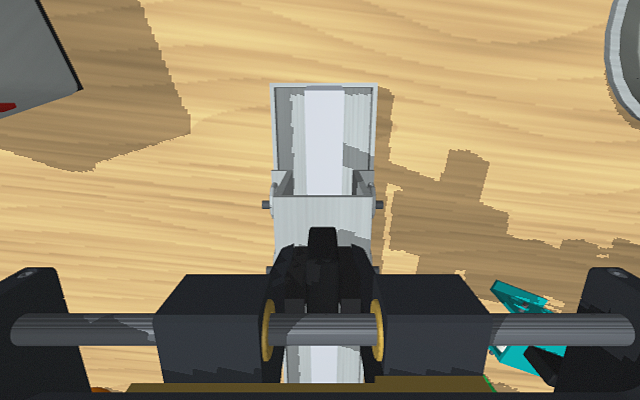

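View pics/scene4.png

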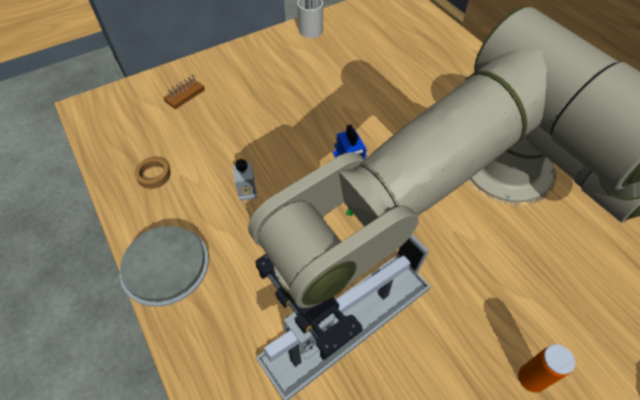

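The hanger is astride the rail, with the rail at columns 305–340 between the walls, but the force shows no contact yet. I'll ease down further.

```bash
python3 -m inch '[[1,1,0,0,0],[1,1.5,0,0,0],[1,2,0,0,0],[1,2,0,0,0]]' 6;python3 -m inch '[[1,1,0,0,0],[1,1.5,0,0,0],[1,2,0,0,0],[1,2,0,0,0]]' 6
```

```text
time_s: 7.88
tcp_pos: [676.4, 149.7, 197.8]
tool_rot: [0.706, 0.039, -0.706, 0.039]
ft_force: [-1.7, -0.5, 1.0]
finger_gap: 13.6
time_s: 8.38
tcp_pos: [676.6, 149.8, 196.7]
tool_rot: [0.707, 0.039, -0.705, 0.039]
ft_force: [-1.3, -0.0, 5.3]
finger_gap: 14.0
```

```bash
python3 -m inch '[[-1,0,0,0,0],[-1,0,0,0,0],[-1,0,0,0,0],[-1,0,0,0,0]]'
python3 - <<'E'
from workcell import *
import cv2
c=camera("scene");cv2.imwrite("pics/s5.png",c["frame"][:,:,::-1])
E
```

```text
time_s: 8.88
tcp_pos: [676.3, 149.8, 195.6]
tool_rot: [-0.706, -0.039, 0.706, -0.039]
ft_force: [0.4, -0.2, -0.0]
finger_gap: 51.9
```

View pics/s5.png

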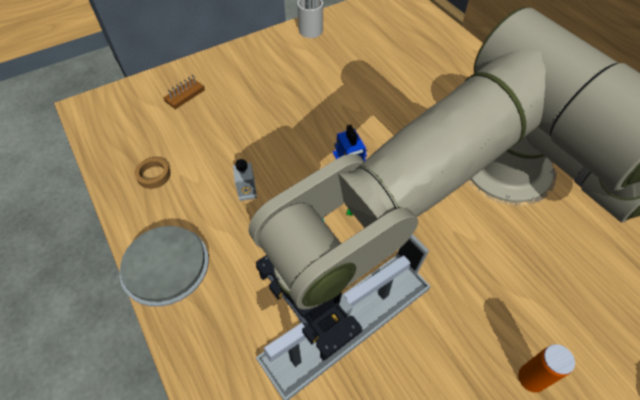

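The hanger is released and rolling, hidden under the wrist for now. I'll lift straight up and wait.

```bash
python3 -m inch '[[-1,0,0,0,0],[-1,-10,0,0,0],[-1,-40,0,0,0],[-1,-80,0,0,0],[-1,-120,0,0,0],[-1,-120,0,0,0],[-1,-120,0,0,0],[-1,-120,0,0,0],[-1,-120,0,0,0],[-1,-120,0,0,0]]'
python3 - <<'E'
from plan import *
go([676,149,300],96.3)
for n in ("wrist","scene","top"):
    c=camera(n);cv2.imwrite(f"pics/{n}6.png",c["frame"][:,:,::-1]);np.savez(f"pics/{n}6.npz",**c)
E
```

```text
time_s: 10.18
tcp_pos: [676.3, 149.7, 315.4]
tool_rot: [-0.706, -0.039, 0.706, -0.039]
ft_force: [-0.0, 0.4, 0.0]
finger_gap: 88.1
t 10.175 tcp [676.3 149.7 315.4] x [-0.001 -0.    -1.   ] yaw -83.7 j [0.049 0.703 0.75  0.    1.689 1.51 ] F [-0.   0.4  0. ] gap 88.06296127836949
shift tool [15.4  0.7  0.4] turn -0.0
```

View pics/scene6.png

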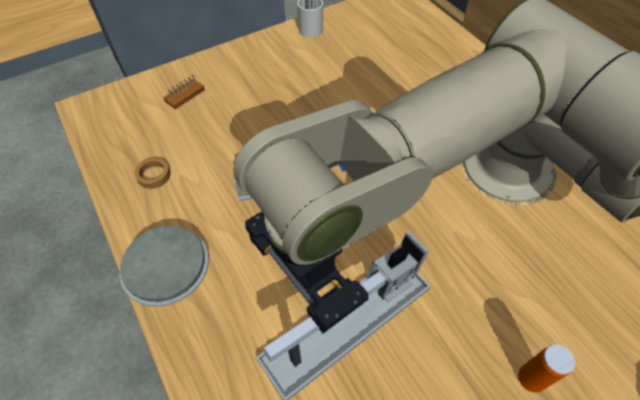

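View pics/top6.png

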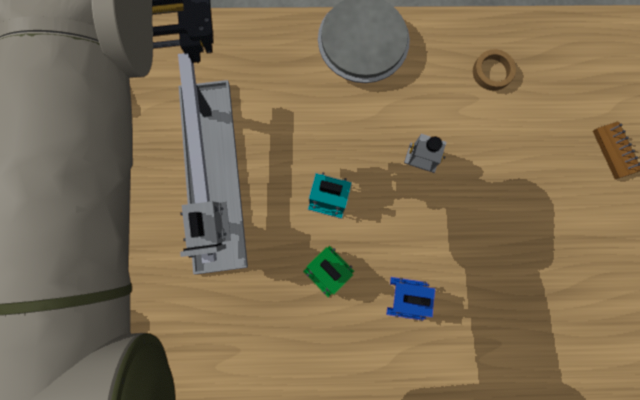

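The hanger is at the stop (top view (203,222)). I'll let it settle a second, then check position, angle and motion.

```bash
python3 -m inch '[[-1,0,0,0,0],[-1,0,0,0,0],[-1,0,0,0,0],[-1,0,0,0,0],[-1,0,0,0,0],[-1,0,0,0,0],[-1,0,0,0,0],[-1,0,0,0,0]]'|head -1
python3 - <<'E'
from plan import *
c6=load("pics/top6.npz");c=camera("top");cv2.imwrite("pics/top7.png",cv2.resize(c["frame"][180:280,160:260],None,fx=5,fy=5,interpolation=2)[:,:,::-1])
a=np.radians(6.3);d=-np.array([np.cos(a),np.sin(a)]);y=np.array([-d[1],d[0]]);o=np.array([588.1,139.1])
def meas(c):
    P=cloud(c);z=P[...,2];s=(P[...,:2]-o)@d;t=(P[...,:2]-o)@y
    rt=51.1+P[...,:2]@np.array([.1394,.0233]);h=z-rt
    f=c["frame"].astype(int).max(-1)
    k=(h>19)&(h<31)&(s>60)&(s<154)&(abs(t)<40)&(f>75);k[:,:160]=0;k[:,260:]=0
    r=cv2.minAreaRect(np.c_[s[k],t[k]].astype(np.float32))
    X=np.c_[s[k],t[k],np.ones(k.sum())];w=np.linalg.lstsq(X,h[k],rcond=None)[0]
    print("roof s,t",np.round(r[0],1),np.round(r[1],1),"ang",round(r[2],2),"h over rail",h[k].mean().round(1),"tilt deg",np.degrees(w[:2]).round(2))
meas(c6);meas(c)
f6,f=[cv2.cvtColor(q["frame"],cv2.COLOR_RGB2GRAY)[180:280,160:260].astype(int) for q in (c6,c)];print("px diff",abs(f6-f).max())
c0=load("pics/top0.npz");A,B=c0["frame"][130:175,400:450].astype(int),c["frame"][130:175,400:450].astype(int);print("stand diff",abs(A-B).max(),abs(A-B).mean())
E
```

```text
time_s: 11.32
roof s,t [120.5  -0.8] [67. 51.] ang 0.77 h over rail 25.4 tilt deg [0.16 0.3 ]
roof s,t [120.5  -0.9] [51.2 67.1] ang 89.8 h over rail 25.3 tilt deg [0.01 0.41]
px diff 16
stand diff 39 12.279555555555556
```

View pics/top7.png

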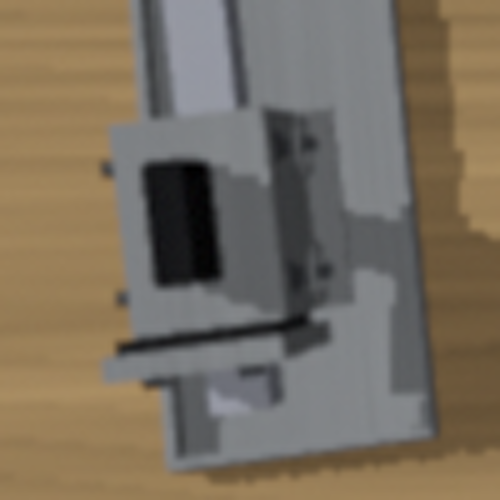

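The enlarged view shows the hanger straight on the rail, its lower end against the stop plate (about (215,335) in the crop). It is at rest, and the stand's pixels changed only by the arm's shadow.

```bash
python3 -c "
from workcell import *
print(finish_job())"
```

```text
the job is handed in; nothing more can be done
None
```

I picked up the grey roller hanger by its bar grip and set it astride the rail close to rail_load. I let go there, and it rolled down by itself to the stop plate. The arm then lifted clear, and I handed the job in at about 11.4 s.

**Last checks, from the top camera:**
- **Position:** the hanger's centre is about 34 mm uphill of the stop face and 1 mm off the mid-line. Its roof is 25 mm above the rail's top, so its centre is about 10 mm above it.
- **Attitude:** it is turned less than 1° from the rail's direction and tilted less than 0.5°. It did not move between two pictures more than 1 s apart.
- **Robot:** the last wrist force readings were near zero and the arm was well clear of everything.
- **Stand:** it stayed at the same pixels. I saw only a brightness change there (mean 12 levels), which I put down to the arm's shadow, and did not measure its position again in 3D.

No check failed. The one disagreement was that the two cameras put the rail's mid-line about 1 mm apart.

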